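# Move the hold on a board from one spring clip to the other

## Task

The circuit board in the work fixture is held down by one of the fixture's two swing clips, and I need to get at the part of the edge under that clip, so move the hold to the other one. Swing the free clip round its screw until its red pad presses on the bare metal strip along the board's front edge, not on the green area, and only then swing the first clip off the board and well clear in front of it, so that the board is never left unclipped. The board must stay seated against its fence without shifting, and the multimeter, can, screwdriver and parts tray must be left where they are.

Things in the scene. Friction and masses are not known exactly. Their poses are not given: they have to be found in the camera images.
- fixture: black aluminium plate 190 (x) by 300 mm (y) on feet, top 20 mm above the bench, fixed. Origin: centre of its underside at bench height; x points from its front (clip) side to its far side, y left, z up. Grey 9 mm high fence at x +64 to +77 mm, 9 mm high end stop at x +18 to +52, y +80 to +93 mm. The clips' screws stand at x -69 mm, one at y +113, one at y +3 mm (which is which varies)
- board: loose aluminium-backed circuit board 100 (x) by 160 mm (y), 4 mm thick, 0.28 kg, flat on the plate against the fence. Origin: centre of its underside, axes as the fixture's. Front edge (clip side) at x -50 mm; bare metal strip from there to x -20 mm, then the green area, whose parts reach 10 mm above the underside up to x +20 mm and 30 mm behind that
- leaf_a: spring-steel leaf of clip A, the clip holding the board at the start; it turns with the clip. The clip: dark handle plate 18 mm wide, top 17 mm above the plate, with a yellow knob; below it the leaf (underside 9 mm above the plate), 100 mm from screw to tip, with a red pad; screw head to 22 mm. Origin: on the screw's axis at the plate's top; x along the arm to the pad. Both clips are identical, same hand
- leaf_b: the same leaf of clip B, the clip that is swung off the board at the start
- knob_a (a point): centre (half-way up) of clip A's yellow upright knob: cylinder 16 mm in diameter, 26 mm tall, 55 mm from the screw's axis, standing from 17 to 43 mm above the plate's top; to be pushed from the side (it can also be pinched)
- knob_b (a point): the same point of clip B's knob
- pad_a (a point): lowest point of clip A's red pad (18 mm in diameter, 6 mm tall, bevelled below), 80 mm from the screw's axis. Off the board it hovers 2.5 mm above the plate; swung against the board's edge it rides up by itself onto the board and then presses on it with 3 to 4 N. Only the leaf flexes; the knob does not rise
- pad_b (a point): the same point of clip B's red pad
- clip_a (a joint): swing of clip A about its vertical screw, rad, -0.7 to 1.2. At 0 the arm lies along fixture -y, pad centre 33 mm in front of the board's edge; grows anticlockwise from above, towards the board: pad centre over the edge at 0.43, 14 mm in at 0.63. Stays where it is left; pushing the knob takes about 2 N in the open, 5 N on the board, up to 10 N while the pad climbs the edge
- clip_b (a joint): the same for clip B
- multimeter: orange multimeter lying flat, 150 x 78 x 37 mm, bystander; origin: centre of its underside
- can: upright yellow can with red lid, 68 mm in diameter, 150 mm tall, bystander; origin: centre of its underside
- screwdriver: screwdriver with orange handle lying flat, 200 mm long, 26 mm thick, bystander; origin: middle of its length, underside
- parts_tray: clear open tray of screws, 100 x 130 x 35 mm, bystander; origin: centre of its underside
Not all that is in view belongs to the job. What is shaped like the board but blue, pink or purple is not meant.

How it is judged:
By the outcome, as a careful person would: the job done as asked, in the order asked, and still so for the second after the job is handed in, with the robot touching nothing.
It also fails if it takes over 48 s, if anything falls off the work surface, if the arm or the gripper's body presses on something with over 40 N, if the wrist force passes 120 N, or if a joint passes its speed limit or range.

## Robot

A 7-joint arm with a two-finger parallel gripper is mounted at the origin on the work surface. World frame = base frame: x ahead of the robot, y to its left, z up, the work surface at z = 0. Lengths are in m, angles in rad, forces in N, time in s.
With the tool pointing down it reaches from about 0.35 to 0.9 m from the base axis. Payload 7.2 kg.
Tool frame: the origin (TCP) lies at the very end of the fingers, on their centre line; the grasp point (between the pads) lies 19 mm behind it; z points along the fingers, x is the direction in which the jaws open and shut, and the axes are right-handed (so a half turn about z gives the same grasp; the last joint's range is limited). The gripper opens to 88 mm and grips with 3 to 60 N. Pads are 20 mm wide; open, the fingers measure 115 mm over their backs; the gripper's body (75 mm by 178 mm) begins 61 mm behind the grasp point.
Start: joints at [-1.222, 0.411, -0.013, 1.596, 0.006, 1.134, -0.082], TCP at [0.253, 0.571, 0.223] pointing down, gripper open.
Joint ranges: [-2.95, 2.95], [-0.29, 1.99], [-1.47, 1.44], [0.14, 2.54], [-1.03, 4.17], [0.13, 1.85], [-2.86, 2.86]. Speed limits (rad/s): [2.39, 2.39, 3.01, 3.01, 3.14, 3.14, 3.14].

## Interface

Orientations are given as a rotation vector (axis times angle).
In Python, from workcell import monitor, optics, ticket gives the robot as it stands.
- The arm moves only by the shell command python3 -m pendant 'ROWS' [FORCE]. ROWS is text: rows parted by semicolons, each of 7 numbers parted by spaces: the gripper command: -1 is shut, 1 is fully open, values between are in proportion, then the shift along the tool's x, y, z in mm, then the turn, a rotation vector about the tool's x, y, z in rad. In form: gripper tx ty tz wx wy wz; .... A call has 1 to 20 rows; each row is the pose to reach, as a shift and turn from the pose commanded when the call began, along the tool's axes at that moment; what a row does not reach only later rows make up. A row lasts 1/12 s, in which the tool goes at most 41.7 mm and 7.16 degrees, less where a joint would pass 70% of its speed; a pose out of reach is approached as far as the arm can. A call with a gripper value outside its range is refused whole. The fingers move at their own pace and stop on an object; FORCE is the grip in N (left out, the last holds). Time passes only in rows, so rows that repeat a pose let the fingers close. It gives the time, the measured TCP pose, the force and the opening at its end, in the units of the state.
- monitor.state(): the state, without advancing time (a new reading comes with each control period).
- optics.capture(name): name is "scene" or "top" or "wrist"; returns a dict with "img" (420x560x3 uint8, red, green, blue), "mtx" (3x3 intrinsics, pixels), "camera_from_world" (4x4, takes a point from world to camera coordinates); the wrist camera has in their place "mount" (4x4, takes a point from camera to tool coordinates, whose origin is the TCP and whose axes are the tool frame's). Camera axes: x right, y down, z forward; pixel columns grow to the right and rows downward; lengths in m; the calibration is good to about 2 mm. A picture is of the moment at which its call begins: read the wrist's pose just before it. There is no depth.
- ticket.hand_in(): hands the job in, once; it reports no verdict.
The state is a dict: "time_s": time; "q": joint angles; "joint_velocities": joint speeds; "tau": joint torques, N m; "position": TCP position; "ee_rot": TCP orientation; "contact_force": force on the tool from outside, world axes, zero at the start; "wrist_torque": the same for the moment, N m; "width": opening from 0.0 (shut) to 1.0 (fully open).
Only numpy, scipy, OpenCV 4.12 (cv2) and the standard library are available. Lean on these libraries where they do the work, as an engineer would, in place of code of your own. Each camera call takes 0.05 s, during which the arm holds its last target.

## Working session

There is one attempt and no reset: what is moved stays moved. The work goes in short steps, Python scripts to look and compute and a shell command to move; the robot and the scene stay as the last step left them, time stands still between calls to the robot, and variables do not carry over. Pictures are saved under pics/ and viewed, and the job is handed in when it is done.

```bash
ls; mkdir -p pics
python3 - <<'E'
from workcell import monitor, optics
import cv2
s=monitor.state();print(s)
for n in ("scene","top"):
    c=optics.capture(n);cv2.imwrite(f"pics/{n}0.png",c["img"][:,:,::-1]);print(c["mtx"],c["camera_from_world"])
E
```

```text
pics
{'time_s': 0.0, 'q': array([-1.22220798,  0.41187237, -0.01271509,  1.59705335,  0.00561158,
        1.1343352 , -0.08217814]), 'joint_velocities': array([-3.49408143e-04, -1.10750600e-04,  7.08377020e-05,  3.18659539e-04,
       -1.20109173e-03, -2.49959477e-04, -3.39287554e-04]), 'tau': array([ 5.85148518e-04, -5.87954557e+01,  6.42232262e-01, -2.91068512e+01,
       -5.36226179e-02,  1.84591231e-02,  1.42101539e-04]), 'position': array([0.25284533, 0.5709968 , 0.22182243]), 'ee_rot': array([ 2.63209176e+00,  1.71331650e+00, -2.03457475e-03]), 'contact_force': array([ 0.24231275,  0.31850238, -0.44991647]), 'wrist_torque': array([0.04722249, 0.0276802 , 0.01916054]), 'width': 0.9967931463722095}
[[537.18077171   0.         276.19185891]
 [  0.         537.18077171 207.12988464]
 [  0.           0.           1.        ]] [[ 0.0688087   0.99762769  0.00208803 -0.06334342]
 [ 0.85996748 -0.05825278 -0.50701336 -0.41242991]
 [-0.50568894  0.03668257 -0.86193566  1.94099917]
 [ 0.          0.          0.          1.        ]]
[[476.41908576   0.         278.80587133]
 [  0.         476.41908576 207.06256711]
 [  0.           0.           1.        ]] [[-0.01710141 -0.99978328 -0.01187149  0.02601703]
 [-0.98039497  0.01909845 -0.19611463  0.53595621]
 [ 0.19629886  0.00828491 -0.98050911  1.14036465]
 [ 0.          0.          0.          1.        ]]
```

View pics/scene0.png

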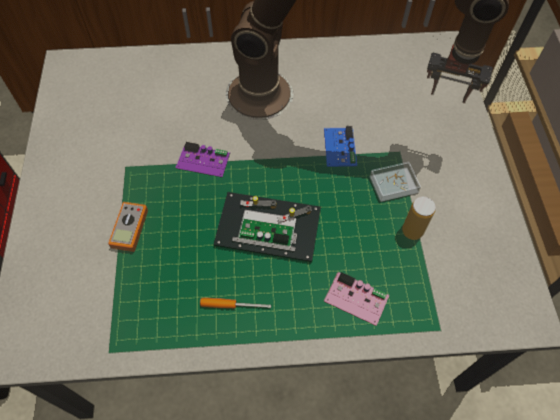

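View pics/top0.png

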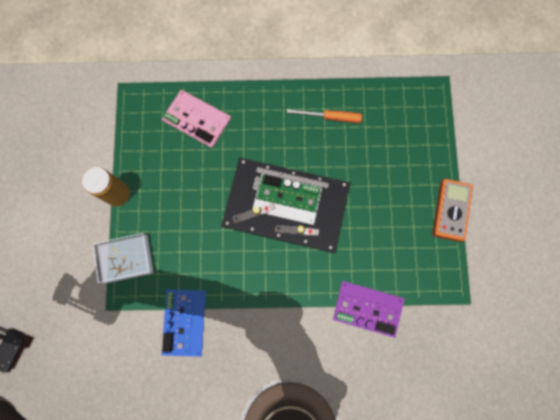

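The top view shows the green board on the black fixture (~287,200). The clip on the board has its screw at ~(238,217) and pad at ~(269,209). The free clip has its screw at ~(280,229) and pad at ~(313,232). Look-alikes are the pink (196,118), purple (369,308) and blue (184,323) boards. I'll crop in close to check this.

Run:
```python
import cv2
a=cv2.imread("pics/top0.png")[145:265,210:360]
cv2.imwrite("pics/topcrop.png",cv2.resize(a,None,fx=5,fy=5,interpolation=cv2.INTER_CUBIC))
a=cv2.imread("pics/scene0.png")[185:270,205:330]
cv2.imwrite("pics/scenecrop.png",cv2.resize(a,None,fx=6,fy=6,interpolation=cv2.INTER_CUBIC))
```

```text
(no output)
```

View pics/topcrop.png

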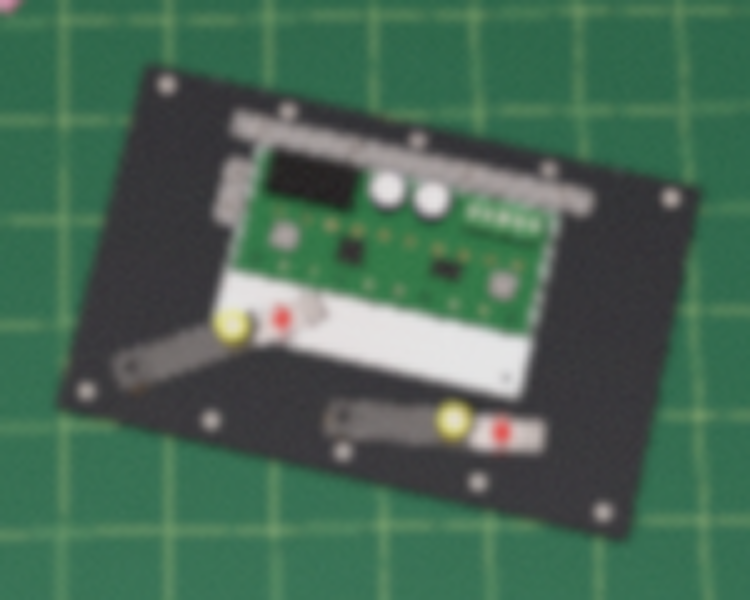

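View pics/scenecrop.png

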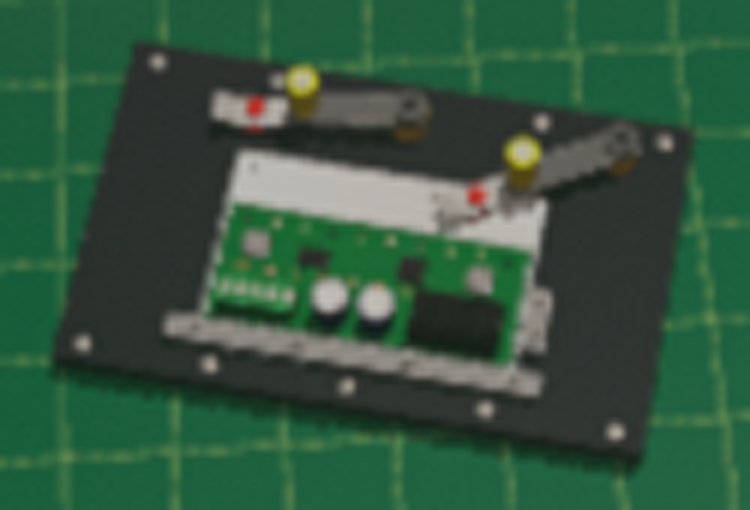

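```bash
cat > h.py <<'E'
import numpy as np, cv2
from scipy.spatial.transform import Rotation as R
from workcell import monitor, optics
def cam(name):
    s=monitor.state(); c=optics.capture(name)
    if name=="wrist":
        T=np.eye(4);T[:3,:3]=R.from_rotvec(s["ee_rot"]).as_matrix();T[:3,3]=s["position"]
        M=T@c["mount"]
    else: M=np.linalg.inv(c["camera_from_world"])
    return c["img"],c["mtx"],M
def cast(uv,K,M,z):
    d=M[:3,:3]@np.linalg.solve(K,[uv[0],uv[1],1.]);o=M[:3,3]
    return o+d*(z-o[2])/d[2]
def blobs(img,lo,hi,amin=4):
    m=cv2.inRange(cv2.cvtColor(img,cv2.COLOR_RGB2HSV),lo,hi)
    n,l,st,ce=cv2.connectedComponentsWithStats(m)
    return [(ce[i].round(1),st[i].tolist()) for i in range(1,n) if st[i,4]>=amin]
def fitpose(P,Q):  # planar rigid: Q=R P+t
    P=np.array(P);Q=np.array(Q);a,b=P-P.mean(0),Q-Q.mean(0)
    th=np.arctan2((a[:,0]*b[:,1]-a[:,1]*b[:,0]).sum(),(a*b).sum())
    Rm=np.array([[np.cos(th),-np.sin(th)],[np.sin(th),np.cos(th)]]);t=Q.mean(0)-Rm@P.mean(0)
    return th,Rm,t,Q-(P@Rm.T+t)
E
python3 - <<'E'
from h import *
img,K,M=cam("top")
px=np.array([(150,65),(700,187),(630,540),(60,408)])/5+[210,145]
W=[cast(p,K,M,.02)[:2] for p in px]
P=[(.095,.15),(.095,-.15),(-.095,-.15),(-.095,.15)]
th,Rm,t,r=fitpose(P,W);print(th,t,r*1000)
for y in (.113,.003):
    print("screw",Rm@[-.069,y]+t)
for p,st in blobs(img[145:265,210:360],(22,120,120),(38,255,255)):
    k=cast(p+[210,145],K,M,.058)[:2];print(p,k,"fix",Rm.T@(k-t))
for p in ((283,318),(502,432)):
    k=cast(np.array(p)/5+[210,145],K,M,.03)[:2];print(k,"padfix",Rm.T@(k-t))
s=monitor.state();print(R.from_rotvec(s["ee_rot"]).as_matrix().round(3))
E
```

```text
-0.24561417772343216 [ 0.54956422 -0.00407249] [[-1.4645304  -1.90649552]
 [-0.4996555   3.06057128]
 [ 1.00886892  0.6425925 ]
 [ 0.95531698 -1.79666825]]
screw [0.51011123 0.12231367]
screw [0.4833645  0.01561497]
[0.53759553 0.04765391] padfix [-0.02418687  0.04726378]
[ 0.47672223 -0.06235036] padfix [-0.05648548 -0.07424053]
[[ 0.405  0.914 -0.   ]
 [ 0.914 -0.405 -0.001]
 [-0.001  0.    -1.   ]]
```

```bash
python3 - <<'E'
from h import *
c=optics.capture("wrist");print(c["mtx"],c["mount"].round(3))
E
python3 -m pendant '1 -40 39 0 0 0 0.1;1 -80 78 0 0 0 0.2;1 -120 117 0 0 0 0.3;1 -160 156 0 0 0 0.4;1 -200 195 0 0 0 0.5;1 -240 234 0 0 0 0.6;1 -280 273 0 0 0 0.7;1 -320 312 0 0 0 0.8;1 -360 351 0 0 0 0.9;1 -400 390 0 0 0 1.0;1 -440 430 0 0 0 1;1 -466 454 0 0 0 1;1 -466 454 0 0 0 1;1 -466 454 0 0 0 1;1 -466 454 0 0 0 1;1 -466 454 0 0 0 1;1 -466 454 0 0 0 1;1 -466 454 0 0 0 1;1 -466 454 0 0 0 1;1 -466 454 0 0 0 1'
python3 - <<'E'
from h import *
img,K,M=cam("wrist");cv2.imwrite("pics/w1.png",img[:,:,::-1]);s=monitor.state();print(s["position"],R.from_rotvec(s["ee_rot"]).as_matrix().round(3),s["joint_velocities"].round(3))
E
```

```text
[[338.62059192   0.         280.79121004]
 [  0.         338.62059192 207.79163472]
 [  0.           0.           1.        ]] [[ 1.    -0.001 -0.     0.   ]
 [ 0.001  0.955  0.296 -0.082]
 [-0.    -0.296  0.955 -0.163]
 [ 0.     0.     0.     1.   ]]
time_s: 1.87
position: [0.4792, -0.0369, 0.2225]
ee_rot: [-3.131, -0.245, 0.001]
contact_force: [-0.9, 0.5, -1.2]
width: 0.996
[ 0.47922931 -0.03688728  0.22254492] [[ 0.988  0.156 -0.   ]
 [ 0.156 -0.988  0.001]
 [-0.    -0.001 -1.   ]] [-0.004 -0.     0.004 -0.002  0.002 -0.002  0.003]
```

View pics/w1.png

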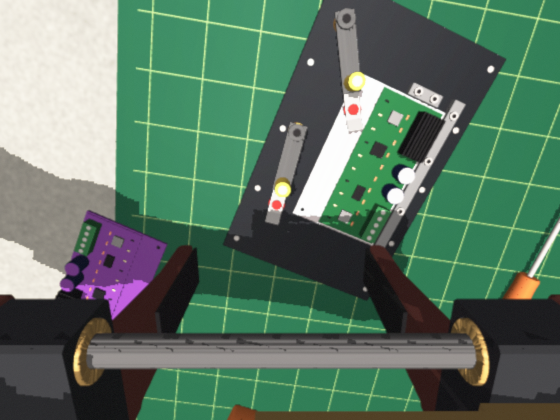

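The wrist view shows clip A with its screw at (346,18), knob at (356,81) and pad at (353,109) on the bare strip. Clip B has its screw at (297,131), knob at (282,190) and pad at (277,205), off the board. This matches the choice made from the top view.

```bash
cat >> h.py <<'E'
def clips(name="wrist"):
    img,K,M=cam(name)
    out={}
    for nm,lo,hi,z in (("knob",(22,130,120),(36,255,255),.060),("red",(0,150,120),(8,255,255),.031)):
        for p,st in blobs(img[:260],lo,hi,15):
            out.setdefault(nm,[]).append((p,st[2:],cast(p,K,M,z)[:2].round(4)))
    return img,K,M,out
E
python3 - <<'E'
from h import *
img,K,M,o=clips()
for k in o:
    for b in o[k]: print(k,*b)
for n,p in (("scrA",(346,18)),("scrB",(297,131))): print(n,cast(p,K,M,.042))
W=[cast(p,K,M,.02)[:2] for p in ((226,243),(504,60))];print(W)
a=img[:250,220:420];cv2.imwrite("pics/w1c.png",cv2.resize(a,None,fx=2.4,fy=2.4,interpolation=cv2.INTER_CUBIC)[:,:,::-1])
E
```

```text
knob [349.3  83.2] [16, 17, 64] [0.5248 0.0705]
knob [283.3 183.3] [16, 19, 82] [ 0.4804 -0.0301]
red [353. 109.] [9, 9, 67] [0.5389 0.0496]
red [276.2 204.5] [9, 8, 53] [ 0.4777 -0.0613]
scrA [0.51324342 0.12568464 0.042     ]
scrB [0.48631172 0.02034708 0.042     ]
[array([ 0.42732366, -0.11987293]), array([0.67936537, 0.11872373])]
```

View pics/w1c.png

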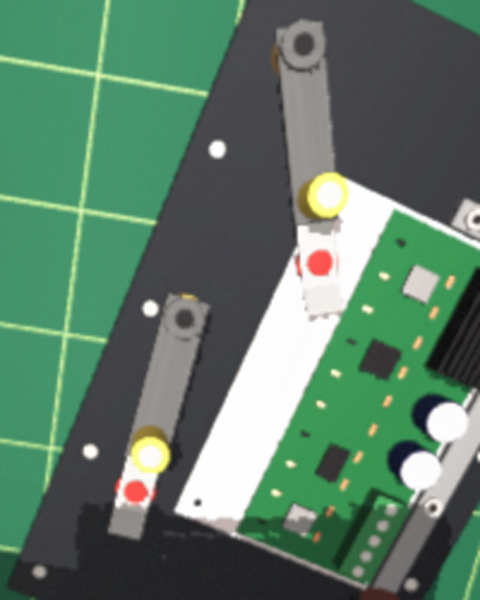

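Run:
```python
from h import *
img,K,M=cam("wrist")
pt={}
for n,p,z in (("sA",(346.3,18.3),.042),("sB",(297.5,132.9),.042),("kA",(356.7,80.8),.063),("kB",(282.9,188.3),.063),("pA",(353,109),.033),("pB",(276.2,204.5),.031)):
    pt[n]=cast(p,K,M,z)[:2];print(n,pt[n].round(4))
d=pt["sA"]-pt["sB"];f=np.arctan2(-d[0],d[1]);print("th",f)
for c in "AB":
  for q in "kp":
    v=pt[q+c]-pt["s"+c];print(q+c,np.hypot(*v),"joint",np.arctan2(v[0],-v[1])-f)
```

```text
sA [0.5136 0.1254]
sB [0.4871 0.0185]
kA [0.5304 0.0731]
kB [ 0.4807 -0.0345]
pA [0.5385 0.0494]
pB [ 0.4778 -0.0614]
th -0.24252626419800585
kA 0.054906718777439065 joint 0.5530002052178481
pA 0.07993003040157019 joint 0.5593636824534175
kB 0.05338528750452376 joint 0.12200103097286645
pB 0.08041901445124017 joint 0.1258204680509657
```

```bash
python3 -m pendant '-0.4 1.5 -1 30 0 0 0;-0.4 1.5 -1 60 0 0 0;-0.4 1.5 -1 90 0 0 0;-0.4 1.5 -1 110 0 0 0;-0.4 1.5 -1 120 0 0 0;-0.4 1.5 -1 120 0 0 0;-0.4 1.5 -1 120 0 0 0' 15
python3 - <<'E'
from h import *
img,K,M=cam("wrist");cv2.imwrite("pics/w2.png",img[:,:,::-1]);s=monitor.state();print(s["position"],s["contact_force"])
E
```

```text
time_s: 2.6
position: [0.481, -0.037, 0.103]
ee_rot: [3.132, 0.242, -0.0]
contact_force: [1.0, -0.2, -0.4]
width: 0.507
[ 0.48160673 -0.03706013  0.10362559] [-0.60192622 -0.34866773  0.23099046]
```

View pics/w2.png

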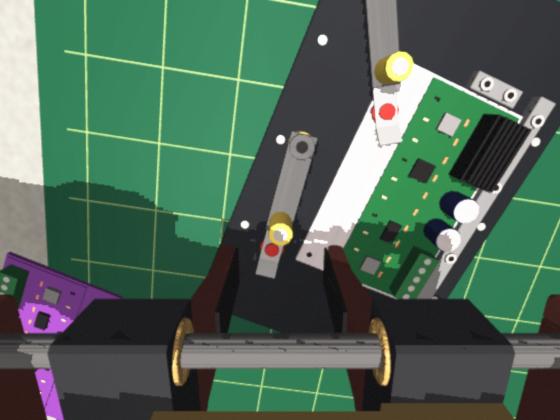

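The jaws are coming together around knob B at (281,235), which is centred between the fingers. The jaws are still closing, so I'll let them finish and check the knob position again before descending.

```bash
python3 -m pendant '-0.4 0 0 0 0 0 0;-0.4 0 0 0 0 0 0;-0.4 0 0 0 0 0 0'
python3 - <<'E'
from h import *
img,K,M=cam("wrist");s=monitor.state();print(s["position"],s["width"])
print(cast((281.5,236),K,M,.063),cast((302,146.5),K,M,.042))
cv2.imwrite("pics/w3.png",cv2.resize(img[120:340,160:400],None,fx=2.5,fy=2.5)[:,:,::-1])
E
```

```text
time_s: 2.9
position: [0.4815, -0.0371, 0.1036]
ee_rot: [-3.132, -0.242, -0.003]
contact_force: [-0.1, 0.1, -0.5]
width: 0.306
[ 0.48133733 -0.03708857  0.10339873] 0.30028407672002616
[ 0.48178315 -0.03703258  0.063     ] [0.48682376 0.01901064 0.042     ]
```

View pics/w3.png

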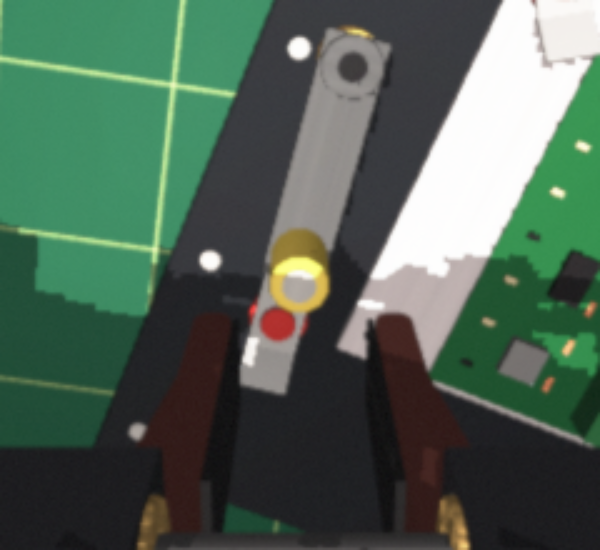

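```bash
python3 -m pendant '-0.4 0 -1 20 0 0 0;-0.4 0 -1 35 0 0 0;-0.4 0 -1 46 0 0 0;-0.4 0 -1 54 0 0 0;-0.4 0 -1 56 0 0 0;-0.4 0 -1 56 0 0 0;-0.4 0 -1 56 0 0 0'
python3 - <<'E'
from h import *
img,K,M=cam("wrist");s=monitor.state();print(s["position"],s["width"],s["contact_force"],R.from_rotvec(s["ee_rot"]).as_matrix().round(3)[:2])
cv2.imwrite("pics/w4.png",cv2.resize(img[120:340,160:400],None,fx=2.5,fy=2.5)[:,:,::-1])
S=np.array([.4870,.0190]);f=-.2425;Rm=R.from_rotvec(s["ee_rot"]).as_matrix()
for th in np.arange(.124,.75,.05): 
    k=S+.055*np.array([np.sin(f+th),-np.cos(f+th)]);d=np.array([*k,s["position"][2]])-s["position"];print(round(th,3),k.round(4),(Rm.T@d*1000).round(1)[:2])
E
```

```text
time_s: 3.53
position: [0.481, -0.0364, 0.047]
ee_rot: [3.132, 0.241, 0.001]
contact_force: [0.5, -1.0, -0.5]
width: 0.3
[ 0.48114775 -0.03631626  0.0471746 ] 0.3008710397273883 [ 0.57946876  0.34010691 -0.08882301] [[ 0.988  0.153  0.001]
 [ 0.153 -0.988  0.   ]]
0.124 [ 0.4805 -0.0356] [-0.5 -0.8]
0.174 [ 0.4832 -0.0359] [ 2.1 -0.1]
0.224 [ 0.486 -0.036] [4.8 0.4]
0.274 [ 0.4887 -0.036 ] [7.5 0.8]
0.324 [ 0.4915 -0.0358] [10.3  1.1]
0.374 [ 0.4942 -0.0355] [13.   1.2]
0.424 [ 0.4969 -0.0351] [15.8  1.2]
0.474 [ 0.4996 -0.0345] [18.5  1.1]
0.524 [ 0.5023 -0.0338] [21.3  0.8]
0.574 [ 0.5049 -0.033 ] [24.   0.4]
0.624 [ 0.5075 -0.032 ] [26.7 -0.2]
0.674 [ 0.51  -0.031] [29.3 -0.9]
0.724 [ 0.5125 -0.0297] [32.  -1.7]
```

View pics/w4.png

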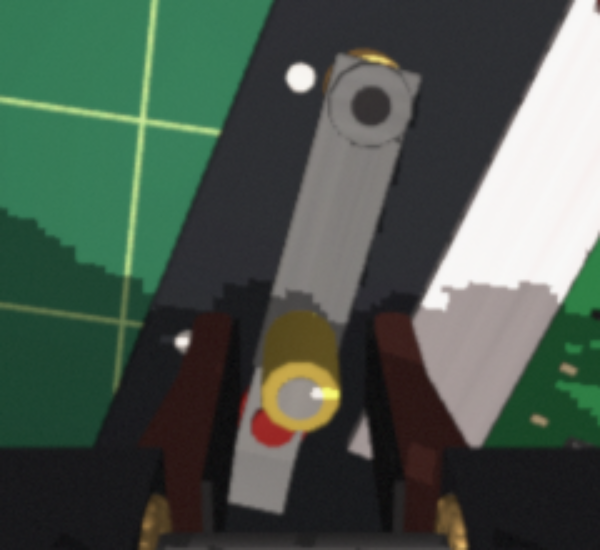

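```bash
python3 -m pendant '-0.55 0 0 0 0 0 0;-0.55 0 0 0 0 0 0;-0.55 3 0 0 0 0 0;-0.55 6 0 0 0 0 0;-0.55 8 1 0 0 0 0;-0.55 10 1 0 0 0 0;-0.55 12 1 0 0 0 0;-0.55 14 1 0 0 0 0;-0.55 15 1 0 0 0 0;-0.55 16 1 0 0 0 0;-0.55 17 1 0 0 0 0;-0.55 18 1 0 0 0 0;-0.55 19 1 0 0 0 0;-0.55 20 1 0 0 0 0;-0.55 21 1 0 0 0 0;-0.55 22 1 0 0 0 0;-0.55 23 1 0 0 0 0;-0.55 24 0 0 0 0 0;-0.55 24 0 0 0 0 0;-0.55 24 0 0 0 0 0'
python3 - <<'E'
from h import *
img,K,M=cam("wrist");s=monitor.state();print(s["position"],s["width"],s["contact_force"])
cv2.imwrite("pics/w5.png",img[:,:,::-1])
E
```

```text
time_s: 5.25
position: [0.5038, -0.0332, 0.0464]
ee_rot: [3.132, 0.241, -0.002]
contact_force: [-3.4, -3.8, 1.5]
width: 0.223
[ 0.50375026 -0.03318799  0.04635496] 0.22618932550978824 [-3.03383365 -3.80741139 -0.24498419]
```

View pics/w5.png

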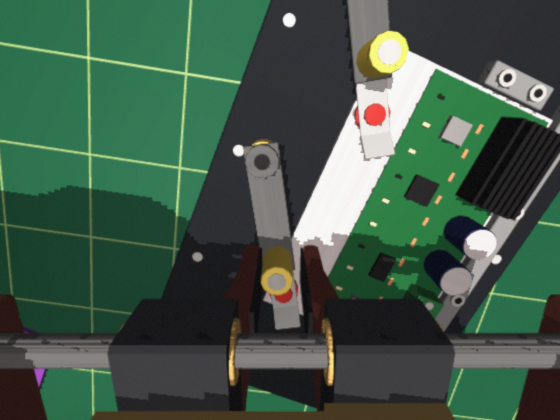

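The pad has climbed onto the strip with small forces. Clip B is at about 0.52 and needs roughly 6 mm more at the knob.

```bash
python3 -m pendant '-0.55 1 0 0 0 0 0;-0.55 2 0 0 0 0 0;-0.55 3 -0.5 0 0 0 0;-0.55 4 -0.5 0 0 0 0;-0.55 5 -1 0 0 0 0;-0.55 6 -1 0 0 0 0;-0.55 6 -1 0 0 0 0;-0.55 6 -1 0 0 0 0'
python3 - <<'E'
from h import *
img,K,M=cam("wrist");s=monitor.state();print(s["position"],s["width"],s["contact_force"])
cv2.imwrite("pics/w6.png",cv2.resize(img[20:340,160:560],None,fx=1.8,fy=1.8)[:,:,::-1])
E
```

```text
time_s: 5.97
position: [0.5096, -0.0312, 0.0464]
ee_rot: [3.132, 0.241, -0.002]
contact_force: [-3.6, -4.0, 0.4]
width: 0.224
[ 0.50960301 -0.03121157  0.04634534] 0.2225113457565287 [-3.41623716 -4.7037711   0.006457  ]
```

View pics/w6.png

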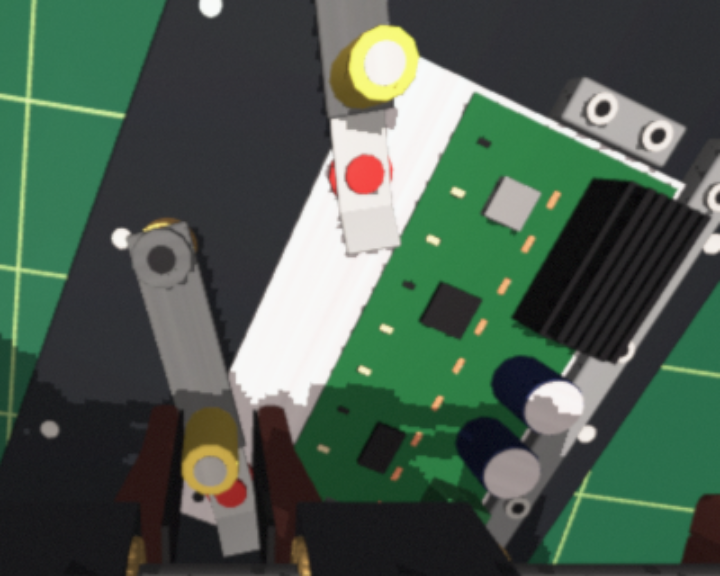

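```bash
python3 -m pendant '-0.45 -1 -1 0 0 0 0;-0.4 -2 -1 0 0 0 0;-0.35 -2 -1 0 0 0 0;-0.35 -2 -1 0 0 0 0;-0.35 -2 -1 -10 0 0 0;-0.35 -2 -1 -25 0 0 0;-0.35 -2 -1 -50 0 0 0;-0.35 -2 0 -80 0 0 0;-0.35 -2 15 -110 0 0 0;-0.35 -2 30 -120 0 0 0;-0.35 -2 30 -120 0 0 0;-0.35 -2 30 -120 0 0 0;-0.35 -2 30 -120 0 0 0'
python3 - <<'E'
from h import *
img,K,M=cam("wrist");s=monitor.state();print(s["position"],s["width"],s["contact_force"])
cv2.imwrite("pics/w7.png",cv2.resize(img[0:300,160:560],None,fx=2,fy=2)[:,:,::-1])
np.savez("w7.npz",K=K,M=M)
E
```

```text
time_s: 7.1
position: [0.512, -0.0599, 0.1656]
ee_rot: [-3.132, -0.242, 0.003]
contact_force: [0.1, -0.3, -0.7]
width: 0.322
[ 0.51186155 -0.0597387   0.165308  ] 0.3248789045244482 [-0.02478561  0.48226637 -0.70365966]
```

View pics/w7.png

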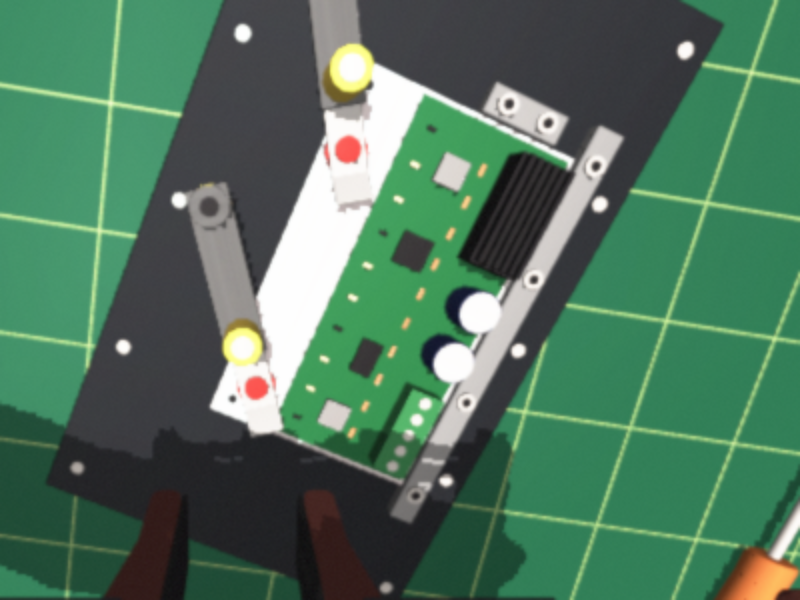

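Clip B's pad at crop (256,388) now sits mid-strip, with the green border to its right. The board still lies against the fence. Next I'll put numbers on it.

Run:
```python
from h import *
d=np.load("w7.npz");K,M=d["K"],d["M"]
g=lambda u,v,z:cast((160+u/2,v/2),K,M,z)[:2]
sB=g(210,207,.042);kB=g(242,346,.063);pB=g(256.5,388,.033);kA=g(352,68,.063);pA=g(347,149,.033)
f=-.2425
for n,p in (("k",kB),("p",pB)):
    v=p-sB;print(n,np.hypot(*v),np.arctan2(v[0],-v[1])-f)
print("sB",sB,"kA",kA,"pA",pA)
Rf=np.array([[np.cos(f),-np.sin(f)],[np.sin(f),np.cos(f)]])
q=lambda p:((Rf.T@(p-sB))*1000+[-69,3]).round(1)
print("fix: padB",q(pB),"kA",q(kA),"pA",q(pA))
for n,u,v in (("corner front right",211,407),("front left~",378,66),("green right front",280,429),("green left front",424,94),("far right",402,484),("far left",575,157)): print(n,q(g(u,v,.024)))
s=monitor.state();Rm=R.from_rotvec(s["ee_rot"]).as_matrix()
print((Rm.T@(np.array([*kA,.047])-s["position"])*1000).round(1))
```

```text
k 0.054306028059380305 0.6359114170736264
p 0.0803238759556648 0.6400229535622926
sB [0.48658539 0.01871262] kA [0.53065352 0.07304818] pA [0.5381171  0.04944295]
fix: padB [-21.  -61.4] kA [-39.3  66.3] pA [-26.4  45.2]
corner front right [-36.  -80.2]
front left~ [-27.2  79.6]
green right front [ -1.8 -77.7]
green left front [-5.3 77.5]
far right [ 64.  -80.7]
far left [64.3 80.4]
[  39.3 -128.2  118.3]
```

```bash
python3 -m pendant '-0.35 10 -32 0 0 0 0.05;-0.35 20 -64 0 0 0 0.1;-0.35 30 -96 0 0 0 0.15;-0.35 39 -120 0 0 0 0.2;-0.35 39 -128 20 0 0 0.2;-0.35 39 -128 40 0 0 0.2;-0.35 39 -128 50 0 0 0.2;-0.35 39 -128 50 0 0 0.2;-0.35 39 -128 50 0 0 0.2;-0.35 39 -128 50 0 0 0.2'
python3 - <<'E'
from h import *
img,K,M=cam("wrist");s=monitor.state();print(s["position"],s["width"],s["contact_force"])
cv2.imwrite("pics/w8.png",img[:,:,::-1])
E
```

```text
time_s: 7.98
position: [0.532, 0.0713, 0.1171]
ee_rot: [3.141, -0.074, 0.0]
contact_force: [0.3, 0.4, 1.0]
width: 0.322
[0.5322306  0.07140981 0.11739389] 0.3243621577860006 [ 0.13445806 -1.20720312  0.50306881]
```

View pics/w8.png

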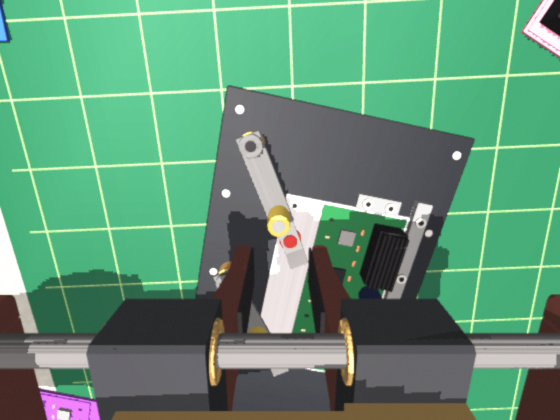

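Run:
```python
from h import *
img,K,M=cam("wrist");s=monitor.state();Rm=R.from_rotvec(s["ee_rot"]).as_matrix();print(Rm[:2].round(3))
k=cast((278.7,225.5),K,M,.063)[:2];sA=cast((251,146),K,M,.042)[:2];v=k-sA;f=-.2425
print(k,sA,np.hypot(*v),np.arctan2(v[0],-v[1])-f)
print((Rm.T@(np.array([*k,.047])-s["position"])*1000).round(1))
k0=np.array([.5305,.0733]);S=np.array([.5138,.1257])
for th in np.arange(.555,-.3,-.05):
    kk=S+.055*np.array([np.sin(f+th),-np.cos(f+th)]);print(th.round(3),kk.round(4),((Rm[:2,:2].T@(kk-s["position"][:2]))*1000).round(1))
cv2.imwrite("pics/w9.png",cv2.resize(img[100:340,180:400],None,fx=2.4,fy=2.4)[:,:,::-1])
```

```text
[[ 0.999 -0.047  0.001]
 [-0.047 -0.999  0.   ]]
[0.53064085 0.07359678] [0.51385471 0.12563834] 0.054681792456374036 0.5545166159964156
[-1.9 -2.  70.5]
0.555 [0.5307 0.0734] [-1.7 -1.8]
0.505 [0.5281 0.0726] [-4.3 -0.9]
0.455 [0.5254 0.0719] [-7.  -0.1]
0.405 [0.5227 0.0714] [-9.6  0.5]
0.355 [0.52  0.071] [-12.3   1. ]
0.305 [0.5172 0.0708] [-15.1   1.4]
0.255 [0.5145 0.0707] [-17.8   1.6]
0.205 [0.5117 0.0707] [-20.6   1.7]
0.155 [0.509  0.0709] [-23.3   1.7]
0.105 [0.5063 0.0712] [-26.1   1.5]
0.055 [0.5035 0.0717] [-28.8   1.2]
0.005 [0.5009 0.0722] [-31.5   0.7]
-0.045 [0.4982 0.073 ] [-34.2   0.2]
-0.095 [0.4956 0.0738] [-36.8  -0.6]
-0.145 [0.493  0.0748] [-39.4  -1.4]
-0.195 [0.4905 0.0759] [-42.   -2.4]
-0.245 [0.488  0.0771] [-44.5  -3.5]
-0.295 [0.4856 0.0785] [-47.   -4.7]
```

View pics/w9.png

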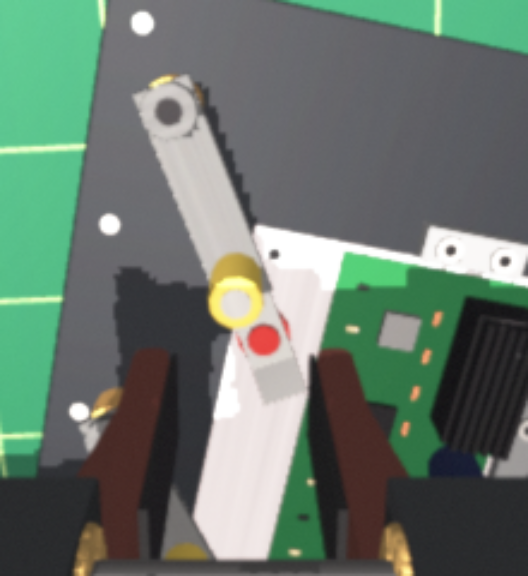

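```bash
python3 -m pendant '-0.35 -2 -2 0 0 0 0;-0.35 -2 -2 20 0 0 0;-0.35 -2 -2 40 0 0 0;-0.35 -2 -2 55 0 0 0;-0.35 -2 -2 65 0 0 0;-0.35 -2 -2 70 0 0 0;-0.45 -2 -2 70 0 0 0;-0.55 -2 -2 70 0 0 0;-0.55 -2 -2 70 0 0 0;-0.55 -2 -2 70 0 0 0'
python3 - <<'E'
from h import *
img,K,M=cam("wrist");s=monitor.state();print(s["position"],s["width"],s["contact_force"])
cv2.imwrite("pics/w10.png",cv2.resize(img[100:340,180:400],None,fx=2.4,fy=2.4)[:,:,::-1])
E
```

```text
time_s: 8.92
position: [0.5304, 0.0741, 0.0475]
ee_rot: [-3.14, 0.072, -0.002]
contact_force: [0.0, 0.2, 0.2]
width: 0.223
[0.53030857 0.07412397 0.04738349] 0.22591518882052997 [ 0.34950899 -0.22019943  0.21957218]
```

View pics/w10.png

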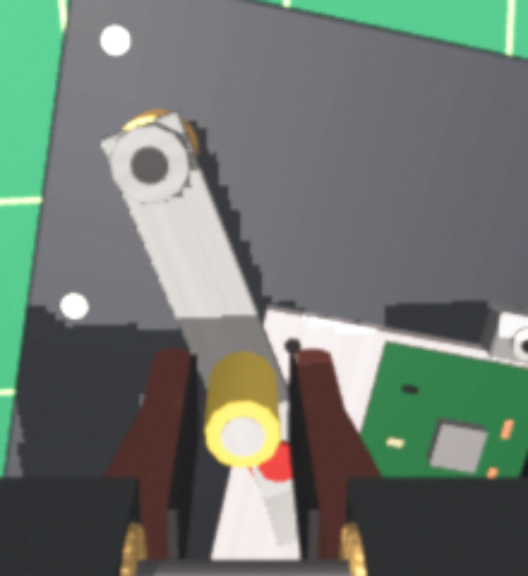

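The knob is caged cleanly by both fingers, so I'm swinging clip A off the board.

```bash
python3 -m pendant '-0.55 -1 0 0 0 0 0;-0.55 -2.5 1 0 0 0 0;-0.55 -4 1 0 0 0 0;-0.55 -5.5 1.5 0 0 0 0;-0.55 -7 2 0 0 0 0;-0.55 -8.5 2.5 0 0 0 0;-0.55 -10 3 0 0 0 0;-0.55 -11.5 3 0 0 0 0;-0.55 -13 3 0 0 0 0;-0.55 -15 3.5 0 0 0 0;-0.55 -17 3.5 0 0 0 0;-0.55 -19 3.5 0 0 0 0;-0.55 -21 3.5 0 0 0 0;-0.55 -23 3.5 0 0 0 0;-0.55 -23 3.5 0 0 0 0;-0.55 -23 3.5 0 0 0 0'
python3 - <<'E'
from h import *
img,K,M=cam("wrist");s=monitor.state();print(s["position"],s["width"],s["contact_force"])
cv2.imwrite("pics/w11.png",img[:,:,::-1])
img,K,M=cam("top");cv2.imwrite("pics/t11.png",cv2.resize(img[145:265,210:360],None,fx=5,fy=5,interpolation=cv2.INTER_CUBIC)[:,:,::-1])
E
```

```text
time_s: 10.3
position: [0.5059, 0.072, 0.0465]
ee_rot: [-3.14, 0.072, 0.002]
contact_force: [-0.7, 0.0, -0.1]
width: 0.226
[0.50605751 0.07199079 0.04648793] 0.22411424601809252 [0.07881706 0.50987831 0.58876248]
```

View pics/w11.png

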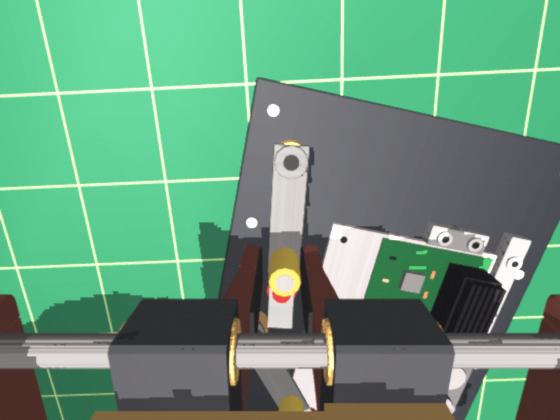

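Clip A is off the board at about 0.14 with no side force. Its tip will pass close to clip B's screw tail, so I'll continue in small steps and watch the force.

```bash
python3 -m pendant '-0.55 -1 0 0 0 0 0;-0.55 -2 0 0 0 0 0;-0.55 -3 -0.2 0 0 0 0'; python3 -m pendant '-0.55 -1 0 0 0 0 0;-0.55 -2 -0.2 0 0 0 0;-0.55 -3 -0.5 0 0 0 0'
python3 - <<'E'
from h import *
img,K,M=cam("wrist");s=monitor.state();print(s["position"],s["width"],s["contact_force"])
cv2.imwrite("pics/w12.png",cv2.resize(img[120:420,180:400],None,fx=2,fy=2)[:,:,::-1])
E
```

```text
time_s: 10.65
position: [0.5038, 0.0719, 0.0466]
ee_rot: [3.141, -0.072, 0.001]
contact_force: [1.6, -0.8, -1.5]
width: 0.223
time_s: 10.9
position: [0.5007, 0.0723, 0.0467]
ee_rot: [3.141, -0.073, 0.0]
contact_force: [1.7, -0.6, -0.5]
width: 0.22
[0.50048864 0.07242147 0.04666625] 0.22477308729159473 [ 1.06620718 -1.3009981  -0.48237736]
```

View pics/w12.png

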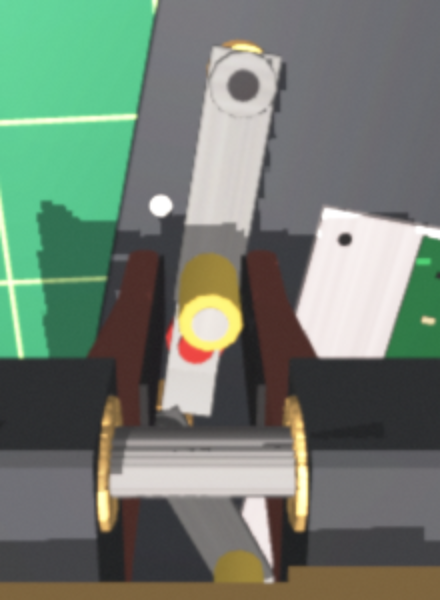

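The tip is just beside clip B's tail and the force is only the normal 2 N. I'll go a little further, still stepwise.

```bash
python3 -m pendant '-0.55 -1 -0.2 0 0 0 0;-0.55 -2 -0.4 0 0 0 0;-0.55 -3 -0.6 0 0 0 0'; python3 -m pendant '-0.55 -1 -0.2 0 0 0 0;-0.55 -2 -0.5 0 0 0 0;-0.55 -3 -0.8 0 0 0 0;-0.55 -4 -1 0 0 0 0;-0.55 -4 -1 0 0 0 0'
```

```text
time_s: 11.2
position: [0.4977, 0.0732, 0.0467]
ee_rot: [3.141, -0.072, 0.0]
contact_force: [2.1, -0.5, 0.7]
width: 0.224
time_s: 11.62
position: [0.4935, 0.0746, 0.0466]
ee_rot: [-3.141, 0.072, 0.001]
contact_force: [0.5, -0.2, -0.2]
width: 0.226
```

```bash
python3 -m pendant '-0.45 1.5 0 0 0 0 0;-0.35 1.5 0 0 0 0 0;-0.35 1.5 0 0 0 0 0;-0.35 1.5 0 0 0 0 0;-0.35 1.5 0 -10 0 0 0;-0.35 1.5 0 -30 0 0 0;-0.35 1.5 0 -60 0 0 0;-0.35 1.5 20 -90 0 0 0;-0.35 1.5 55 -125 0 0 0;-0.35 1.5 90 -160 0 0 0;-0.35 1.5 125 -170 0 0 0;-0.35 1.5 130 -170 0 0 0;-0.35 1.5 130 -170 0 0 0;-0.35 1.5 130 -170 0 0 0;-0.35 1.5 130 -170 0 0 0;-0.35 1.5 130 -170 0 0 0'
python3 - <<'E'
from h import *
img,K,M=cam("wrist");s=monitor.state();print(s["position"],s["contact_force"])
cv2.imwrite("pics/w13.png",cv2.resize(img[0:300,160:560],None,fx=2,fy=2)[:,:,::-1]);np.savez("w13.npz",K=K,M=M)
for n in("top","scene"):
    c=cam(n)[0];cv2.imwrite(f"pics/{n}13.png",c[:,:,::-1])
E
```

```text
time_s: 12.95
position: [0.489, -0.054, 0.2161]
ee_rot: [-3.141, 0.069, 0.002]
contact_force: [0.6, 0.3, -0.0]
width: 0.326
[ 0.48904327 -0.05408958  0.21602253] [ 0.50412368 -0.360803    0.35355659]
```

View pics/w13.png

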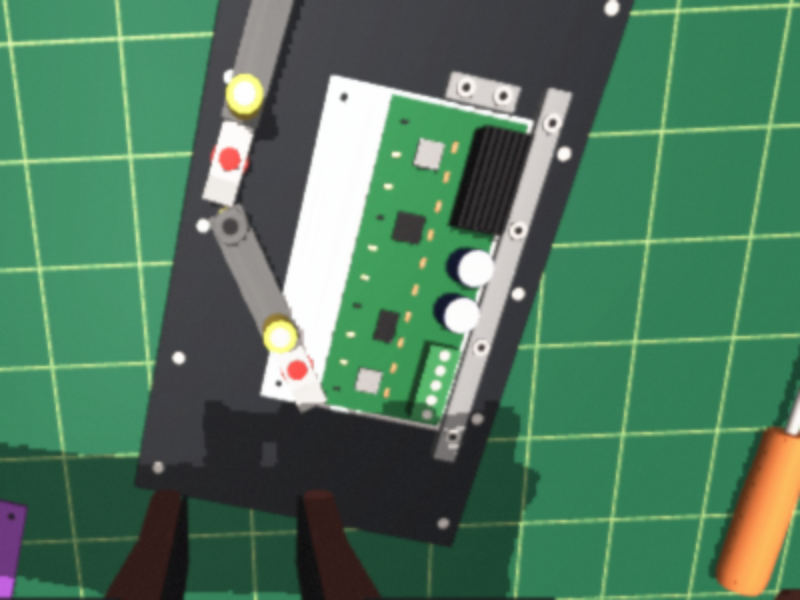

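View pics/scene13.png

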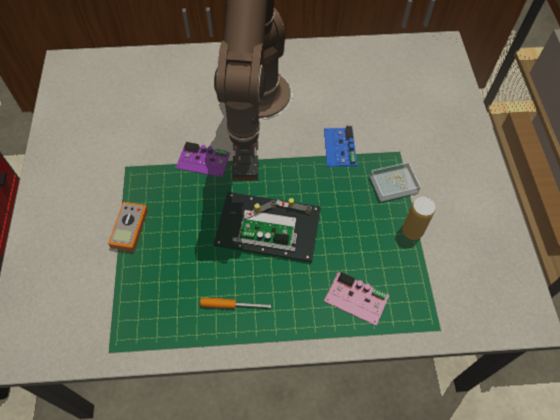

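Clip A's pad at (230,158) is off the board and in front of it. Clip B's pad at (297,370) is on the bare strip, and the bystanders are unmoved. A final check of the numbers follows.

Run:
```python
from h import *
d=np.load("w13.npz");K,M=d["K"],d["M"]
g=lambda u,v,z:cast((160+u/2,v/2),K,M,z)[:2]
sB=g(230,226,.042);f=-.2425
Rf=np.array([[np.cos(f),-np.sin(f)],[np.sin(f),np.cos(f)]])
q=lambda p:((Rf.T@(p-sB))*1000+[-69,3]).round(1)
print("padB",q(g(297,370,.033)),"kB",q(g(280,336,.063)),"padA",q(g(230,158,.031)),"kA",q(g(244,93,.063)))
for n,u,v in (("fr",262,395),("fl",331,76),("far r",440,428),("far l",533,121)): print(n,q(g(u,v,.024)))
a=cv2.imread("pics/scene0.png");b=cv2.imread("pics/scene13.png")
m=(cv2.absdiff(a,b).max(2)>60).astype(np.uint8)
for n,(x,y) in dict(meter=(128,225),can=(418,218),drv=(235,304),tray=(395,182)).items(): print(n,m[y-25:y+25,x-35:x+35].sum())
```

```text
padB [-20.9 -61.6] kB [-36.1 -40.7] padA [-75.1  33.6] kA [-73.3  58.3]
fr [-35.3 -80.9]
fl [-35.3  79.1]
far r [ 64.8 -80.1]
far l [64.9 79.1]
meter 0
can 0
drv 0
tray 194
```

```bash
python3 -c "
from workcell import ticket; print(ticket.hand_in())"
```

```text
the job is handed in; nothing more can be done
None
```

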